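# Set and lock the slicer's thickness adjuster

### The arm

A 7-joint arm with a two-finger parallel gripper is mounted at the origin on a cart in front of the work surface, level with it; the furniture and walls round the work are solid. World frame = base frame: x ahead of the robot, y to its left, z up, the work surface at z = 0. Lengths are in m, angles in rad, forces in N, time in s.
With the tool pointing down it reaches from about 0.425 to 0.875 m from the base axis. Payload 9.9 kg.
Tool frame: the origin (TCP) lies midway between the tips of the shut fingers; the grasp point (between the pads) lies 19 mm behind it; z points along the fingers, y is the line along which they close (so a half turn about z gives the same grasp; the last joint's range is limited). The gripper opens to 85 mm and grips with 20 to 120 N. Pads are 22 mm wide; open, the fingers measure 114 mm over their backs; the gripper's body (76 mm by 85 mm) begins 54 mm behind the grasp point. The pads swing forward as they close: fully open they stand 13 mm farther back than shut.
Start: joints at [1.194, 0.576, 0.025, 1.437, -0.015, 1.129, -0.057], TCP at [0.195, -0.646, 0.231] pointing down, gripper open.
Joint ranges: [-2.76, 2.76], [-0.34, 2.15], [-1.52, 1.57], [0.19, 2.46], [-1.09, 4.23], [0.17, 1.99], [-2.82, 2.82]. Speed limits (rad/s): [2.22, 2.22, 3.01, 3.01, 3.14, 3.14, 3.14].

### API

Orientations are given as a unit quaternion [w, x, y, z].
In Python, from bench import read_state, get_image, camera_model, sign_off, spot_in, trace, landmark_of gives the robot as it stands. The module is installed in compiled form; this text tells all that it offers.
- The arm moves only by the shell command python3 -m crank 'ROWS'. ROWS is JSON, a list of rows, each a list of 7 numbers: the turn, a rotation vector about the tool's x, y, z in rad, then the shift along the tool's x, y, z in m, then the opening, from -1 (shut) to 1 (fully open). In form: [[wx, wy, wz, x, y, z, jaw], ...]. A call has exactly 10 rows; each row is the pose to reach, as a shift and turn from the pose commanded when the call began, along the tool's axes at that moment; what a row does not reach only later rows make up. A row lasts 1/12 s, in which the tool goes at most 41.7 mm and 7.16 degrees, less where a joint would pass 70% of its speed; a pose out of reach is approached as far as the arm can. A call with a gripper value outside its range is refused whole. The fingers move at their own pace and stop on an object; the grip force is fixed at half the most. Time passes only in rows, so rows that repeat a pose let the fingers close, or fill a call up. It gives the time, the measured TCP pose, the force, the opening and the grip force at its end, in the units of the state.
- read_state(): the state, without advancing time (a new reading comes with each control period).
- get_image(name): name is "side" or "top" or "wrist"; returns the picture (384x512x3 uint8, red, green, blue); there is no depth.
- camera_model(name): a dict with "K" (3x3 intrinsics, pixels), "D" ([k1, k2, p1, p2, k3] as OpenCV has them; the pictures are not rectified), "cam_to_world" (4x4, takes a point from camera to world coordinates). Camera axes: x right, y up, looking along -z (the intrinsics and any distortion apply to the point x, -y, -z); pixel columns grow to the right and rows downward; lengths in m; the calibration is good to about 2 mm. A picture is of the moment at which its call begins: read the wrist's pose just before it. camera_model takes no time and is no camera call; for the wrist camera it gives the pose at the moment of the call.
- sign_off(): hands the job in; it is judged then, once.
Trained networks look in the newest picture that a camera, given by its name, has taken for a name from the list of things; names that differ only in an ending like _2 or _b are one class to them, and where a whole thing is asked for, a point or a joint stands for the part that bears it (a point fixed in the world has none). Each returns a list of dicts, best first, with "confidence" (0 to 1); they miss things now and then, are a little off and sometimes report something else, mostly with a low value. They report only what shows in the picture. A call takes as long as a camera call.
- spot_in(name, camera): "uv" ([column, row] in pixels, amid what is visible of it).
- trace(name, camera): "pixels" (384x512 bool, what is visible of it) and "uv" ([column, row] in pixels, amid what is visible of it).
- landmark_of(name, camera): "uv" ([column, row] in pixels: a listed point, or the origin of a listed thing).
The state is a dict: "clock": time; "qpos": joint angles; "qd": joint speeds; "tau": joint torques, N m; "position": TCP position; "tool_rot": TCP orientation; "contact_force": force on the tool from outside, world axes, zero at the start; "torque": the same for the moment, N m; "grip_width": opening from 0.0 (shut) to 1.0 (fully open); "gripper_force": force on a finger pad.
Only numpy, scipy, OpenCV 4.12 (cv2) and the standard library are available. Lean on these libraries where they do the work, as an engineer would, in place of code of your own. Each camera call takes 0.05 s, during which the arm holds its last target. There are 200 camera calls.

### The job

On the vegetable slicer, turn the adjuster handle back until its pointed nose stands over the raised index rib, while the lock nut is still loose. Then run the hexagonal lock nut on its shaft down onto the rubber washer and nip it up firmly by feel, to about 0.5 newton metres, no more, for forcing it crushes the washer; the adjuster must stay on its mark. Let go, leaving the nut tight, and do not disturb the other things on the worktop.

Things in the scene. Friction and masses are not known exactly. Their poses are not given: they have to be found in the camera images.
- slicer: Worktop vegetable slicer, fixed: aluminium head (100 x 110 mm, top 45 mm above the worktop) and white deck 110 mm wide running 225 mm from the shaft axis along +y (34 mm high, side rails 44 mm). Origin on the worktop under the axis of the upright adjuster shaft; z up. The shaft stands through a round boss (36 mm diameter, top at 60 mm) with a rubber washer on it.
- index_rib (a point): Middle of the index rib: a dark bar 16 x 4 mm, 3.5 mm high, on the head's top, running out from the boss along the slicer's -x, from 25 to 41 mm from the shaft axis.
- adjuster_grip (a point): Centre of the adjuster handle, on the shaft axis: a dark bar 12 mm wide, 33 long, 15 high (99 to 114 mm above the worktop) on top of the 12 mm shaft. It is the pointer: its own -x end is a pointed nose (16 mm from the axis), its +x end (17 mm) is square. Grip it across the 12 mm, along its y. It turns in place, not rising, against an even drag of 0.25 Nm; the nut does not turn with it.
- adjuster (a joint): Angle of the adjuster in rad: 0 when the nose stands exactly over the index rib, growing clockwise seen from above. It starts 0.5 to 1.2 rad clockwise of the rib, so turn it anticlockwise.
- nut_centre (a point): Centre of the lock nut: plain steel hexagon, 46 mm across flats, 53 across corners, 18 high, on the shaft below the handle. Its x axis is square to one pair of flats (another pair every 60 degrees). Right-hand thread, 12 mm a turn: clockwise from above lowers it, dragging under 0.2 Nm. It starts 1.4 to 2.6 rad of turning above the washer; its centre is about 73 mm above the worktop when it touches.
- washer_top (a point): Centre of the top of the soft rubber washer (39 mm diameter, 64 mm above the worktop). The nut meets it at an unknown nut angle; from there the torque climbs by about 0.1 Nm per 0.1 rad. About 0.5 Nm is right (some 0.5 rad after it begins to climb); below 0.3 it is too loose; above 0.7 the washer is crushed. When let go, the nut springs back a little and stays tight.
- garlic: Garlic bulb, 48 x 50 x 51 mm, standing loose on the slicer's deck; origin at the centre of its underside. A bystander.
- lemon: Lemon, 83 x 58 x 58 mm, lying on the worktop to the right; origin at the centre of its underside. A bystander.
- cup: Small white dotted espresso cup, 63 x 92 x 55 mm, on the worktop to the right; origin at the centre of its underside. A bystander.
- jam_jar: Closed jam jar, 69 mm diameter, 99 mm high, behind the slicer; origin at the centre of its underside. A bystander.

How it is judged:
By the outcome, as a careful person would: the job done as asked, in the order asked, and still so for the second after the job is handed in, with the robot touching nothing.
It also fails if it takes over 67 s, if anything falls off the work surface, if the arm or the gripper's body presses on something with over 40 N, if the wrist force passes 120 N, or if a joint passes its speed limit or range.

## Working session

There is one attempt and no reset: what is moved stays moved. The work goes in short steps, Python scripts to look and compute and a shell command to move; the robot and the scene stay as the last step left them, time stands still between calls to the robot, and variables do not carry over. Pictures are saved under pics/ and viewed, at most 10 in all, crops included, and the job is handed in when it is done.

```bash
mkdir -p pics; cat > h.py <<'E'
import numpy as np, cv2
from bench import *
from scipy.spatial.transform import Rotation as R
def ray(cam,uv):
    m=camera_model(cam);K=np.array(m["K"]);D=np.array(m["D"]);T=np.array(m["cam_to_world"])
    p=cv2.undistortPoints(np.array([[uv]],float),K,D)[0,0]
    d=T[:3,:3]@np.array([p[0],-p[1],-1]);return T[:3,3],d/np.linalg.norm(d)
def onz(cam,uv,z):
    o,d=ray(cam,uv);return o+d*(z-o[2])/d[2]
def proj(cam,P):
    m=camera_model(cam);K=np.array(m["K"]);D=np.array(m["D"]);T=np.linalg.inv(np.array(m["cam_to_world"]))
    P=np.atleast_2d(P);c=P@T[:3,:3].T+T[:3,3];c=c*[1,-1,-1]
    return cv2.projectPoints(c,np.zeros(3),np.zeros(3),K,D)[0][:,0]
def rot(): 
    q=read_state()["tool_rot"];return R.from_quat([q[1],q[2],q[3],q[0]])
E
python3 - <<'E'
from h import *
s=read_state();print(s["clock"],s["position"],s["tool_rot"],s["contact_force"],s["grip_width"])
print(rot().as_matrix().round(3))
ims=[]
for c in ("top","side"):
    im=get_image(c);cv2.imwrite(f"pics/{c}0.png",im[...,::-1]);
    print(c,np.array(camera_model(c)["cam_to_world"]).round(3).tolist())
    for n,z in (("adjuster_grip",.1065),("nut_centre",.078),("index_rib",.047),("slicer",0),("washer_top",.064),("garlic",.034),("lemon",0),("cup",0),("jam_jar",0)):
        l=landmark_of(n,c)[:2]
        for d in l: print(c,n,np.round(d["uv"],1),round(d["confidence"],2),onz(c,d["uv"],z).round(4))
E
```

```text
0.0 [ 0.19468905 -0.64584437  0.23045584] [-8.03829535e-04  9.89300699e-01  1.45888491e-01 -1.69961409e-04] [0.80600558 0.00491421 0.4018043 ] 1.0020778166007251
[[ 0.957  0.289 -0.001]
 [ 0.289 -0.957  0.002]
 [-0.    -0.002 -1.   ]]
top [[0.022, 0.988, -0.151, 0.312], [-1.0, 0.021, -0.006, -0.117], [-0.003, 0.151, 0.989, 1.523], [0.0, 0.0, 0.0, 1.0]]
top adjuster_grip [224.5 206.3] 0.4 [ 0.4879 -0.0218  0.1065]
top nut_centre [228.3 208.6] 0.52 [ 0.4846 -0.0317  0.078 ]
top index_rib [225.7 219. ] 0.81 [ 0.4558 -0.0228  0.047 ]
top slicer [225.3 212.7] 0.64 [ 0.4805 -0.0179  0.    ]
top washer_top [227.4 207.1] 0.93 [ 0.4908 -0.028   0.064 ]
top washer_top [225.8 210.5] 0.51 [ 0.4803 -0.0234  0.064 ]
top garlic [168.8 215.5] 0.68 [0.464  0.1566 0.034 ]
top garlic [228.  208.8] 0.55 [ 0.4892 -0.0282  0.034 ]
top lemon [317.2 252.9] 0.69 [ 0.359  -0.3121  0.    ]
top cup [326.4 223.2] 0.84 [ 0.4537 -0.3411  0.    ]
top jam_jar [255.6 140.7] 0.65 [ 0.7194 -0.1097  0.    ]
side [[-0.852, 0.22, -0.475, -0.007], [-0.523, -0.342, 0.781, 0.764], [0.009, 0.914, 0.406, 0.531], [0.0, 0.0, 0.0, 1.0]]
side adjuster_grip [249.5 194.5] 0.58 [ 0.4961 -0.0516  0.1065]
side adjuster_grip [260.2 223.5] 0.5 [0.4008 0.0607 0.1065]
side nut_centre [249.6 210.3] 0.78 [ 0.4822 -0.0299  0.078 ]
side index_rib [259.5 224.7] 0.57 [ 0.4562 -0.0318  0.047 ]
side index_rib [248.4 194.7] 0.45 [ 0.5683 -0.1632  0.047 ]
side slicer [247.4 240.2] 0.71 [ 0.4851 -0.0257  0.    ]
side slicer [250.2 193.3] 0.6 [ 0.6251 -0.2647  0.    ]
side washer_top [251.5 217.9] 0.58 [ 0.4726 -0.0228  0.064 ]
side garlic [212.4 265.2] 0.73 [0.4594 0.1487 0.034 ]
side lemon [342.6 206.7] 0.69 [ 0.3613 -0.3246  0.    ]
side lemon [315.7 197.4] 0.45 [ 0.4502 -0.342   0.    ]
side cup [315.1 196.7] 0.92 [ 0.4538 -0.3456  0.    ]
side jam_jar [194.  206.8] 0.72 [ 0.7066 -0.103   0.    ]
```

View pics/top0.png

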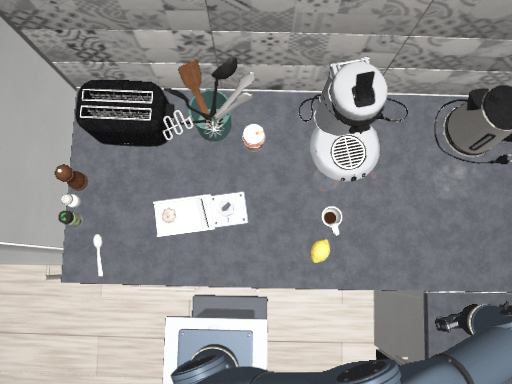

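View pics/side0.png

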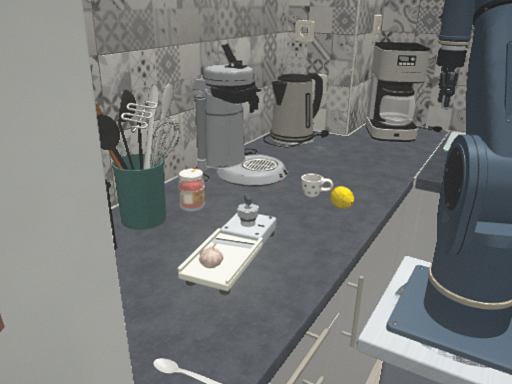

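The top view shows the slicer head at about (228,209), with its deck running left to (157,220), so the slicer yaw is about 0.1 rad. The garlic is at (169,215), the jar at (254,137), the cup at (331,218) and the lemon at (320,251). The side view agrees: the shaft is near (249,210). That puts the axis at roughly (0.485, -0.026), so I'll move above it while turning the tool anticlockwise.

```bash
python3 -m crank '[[0,0,-0.11,0.025,-0.028,-0.005,1],[0,0,-0.22,0.05,-0.056,-0.01,1],[0,0,-0.33,0.075,-0.084,-0.015,1],[0,0,-0.44,0.1,-0.112,-0.02,1],[0,0,-0.55,0.125,-0.14,-0.025,1],[0,0,-0.66,0.15,-0.168,-0.03,1],[0,0,-0.77,0.175,-0.196,-0.035,1],[0,0,-0.88,0.2,-0.224,-0.04,1],[0,0,-0.99,0.225,-0.252,-0.045,1],[0,0,-1.1,0.25,-0.28,-0.05,1]]'
python3 - <<'E'
from h import *
s=read_state();print(s["position"],s["qpos"].round(3) if hasattr(s["qpos"],"round") else s["qpos"])
r=rot();print(r.as_matrix().round(3))
T=np.array(camera_model("wrist")["cam_to_world"]);print("cam in tool",r.inv().apply(T[:3,3]-s["position"]).round(3),(r.inv().as_matrix()@T[:3,:3]).round(2))
print("delta",r.inv().apply(np.array([0.485,-0.028,0.30])-s["position"]).round(3))
E
```

```text
clock: 1.83
position: [0.3538, -0.3044, 0.2818]
tool_rot: [0.0, 0.765, 0.643, -0.0]
contact_force: [1.4, -0.6, -0.5]
grip_width: 1.0
gripper_force: 0.0
[ 0.3537664  -0.30438672  0.28182707] [ 0.882  0.228 -0.34   1.874  0.087  1.053  0.334]
[[ 0.172  0.985  0.   ]
 [ 0.985 -0.172 -0.001]
 [-0.001  0.001 -1.   ]]
cam in tool [ 0.079 -0.    -0.142] [[ 0.    0.95  0.31]
 [ 1.    0.   -0.  ]
 [-0.    0.31 -0.95]]
delta [ 0.295  0.082 -0.018]
```

```bash
python3 -m crank '[[0,0,-0.1,0.0295,0.0082,-0.002,1],[0,0,-0.2,0.059,0.0164,-0.004,1],[0,0,-0.3,0.0885,0.0246,-0.006,1],[0,0,-0.4,0.118,0.0328,-0.008,1],[0,0,-0.5,0.1475,0.041,-0.01,1],[0,0,-0.6,0.177,0.049,-0.012,1],[0,0,-0.7,0.2065,0.057,-0.013,1],[0,0,-0.8,0.236,0.0655,-0.014,1],[0,0,-0.9,0.2655,0.074,-0.015,1],[0,0,-1.0,0.295,0.082,-0.015,1]]'
python3 - <<'E'
from h import *
s=read_state();print(s["position"],np.round(s["qpos"],3))
im=get_image("wrist");cv2.imwrite("pics/w1.png",cv2.resize(im,(768,576))[...,::-1])
c="wrist"
for n,z in (("adjuster_grip",.114),("nut_centre",.087),("index_rib",.0485),("slicer",0),("washer_top",.064)):
    for d in landmark_of(n,c)[:2]: print(c,n,np.round(d["uv"],1),round(d["confidence"],2),onz(c,d["uv"],z).round(4))
for n in ("adjuster_grip","nut_centre"):
    for d in trace(n,c)[:1]:
        m=d["pixels"].astype(np.uint8);cv2.imwrite(f"pics/m_{n}.png",m*255);print(n,m.sum(),d["uv"],cv2.boundingRect(m))
E
```

```text
clock: 2.67
position: [0.4869, -0.0289, 0.2968]
tool_rot: [0.001, 0.364, 0.932, 0.0]
contact_force: [0.8, -0.9, -0.2]
grip_width: 1.003
gripper_force: 0.0
[ 0.48692876 -0.02889151  0.29680063] [ 0.482  0.285 -0.68   1.795  0.197  1.129  0.564]
wrist adjuster_grip [258.1 159. ] 0.87 [ 0.4895 -0.0181  0.114 ]
wrist adjuster_grip [255.3 136.3] 0.73 [ 0.4704 -0.0046  0.114 ]
wrist nut_centre [254.4 152.1] 0.84 [ 0.4847 -0.0227  0.087 ]
wrist index_rib [254.8 136.4] 0.49 [ 0.4764 -0.0168  0.0485]
wrist slicer [256.1 134.5] 0.81 [ 0.4813 -0.0201  0.    ]
wrist washer_top [252.6 149. ] 0.65 [ 0.483  -0.0287  0.064 ]
adjuster_grip 321 [254.9, 158.6] (249, 142, 12, 32)
nut_centre 1211 [248.8, 146.3] (231, 129, 47, 45)
```

View pics/w1.png

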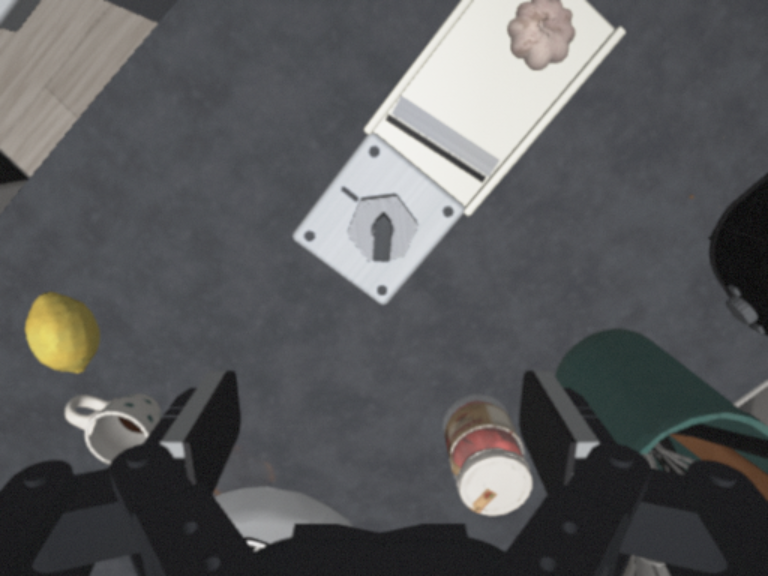

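The wrist view (1.5x scale) shows the nut and handle near (382,230), with the nose pointing up the image at (382,212) and the square end at (381,262). The rib runs from (358,199) to (342,187). The handle is almost in line with tool x. I'll enlarge this area for precise points.

```bash
python3 - <<'E'
import cv2
im=cv2.imread("pics/w1.png");im=cv2.resize(im,(512,384),interpolation=cv2.INTER_AREA)
c=im[80:210,185:325];cv2.imwrite("pics/w1c.png",cv2.resize(c,None,fx=4.5,fy=4.5,interpolation=cv2.INTER_CUBIC))
E
```

```text
(no output)
```

View pics/w1c.png

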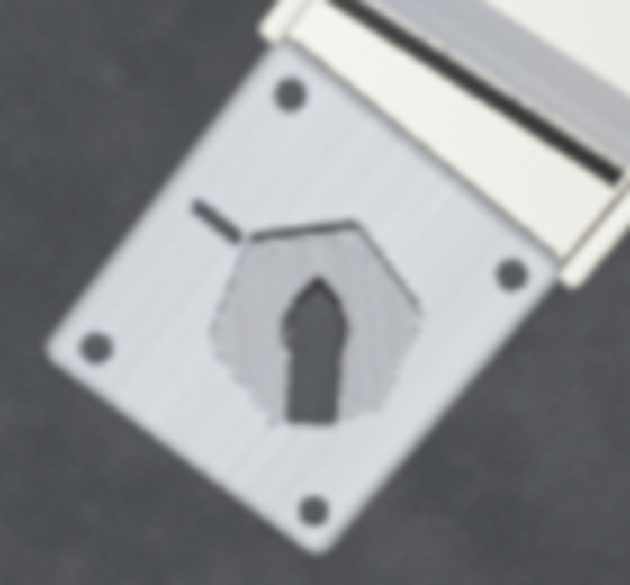

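The crop shows the handle nose tip at (317,278), the square end at (287..337,423), and the rib from (193,205) to (240,238). It also shows the nut's corners and the head's corners. I'll fit the slicer pose, handle angle and nut angle to these points.

```bash
cat > fit.py <<'E'
from h import *
from scipy.optimize import least_squares
def rz(a): return np.array([[np.cos(a),-np.sin(a)],[np.sin(a),np.cos(a)]])
def model(p,nc=6):
    x,y,yaw,adj,nut,nz=p[:6]
    o=np.array([x,y]);L=[]
    add=lambda pts,a,z:[L.append([*(o+rz(a)@np.array(q)),z]) for q in pts]
    add([[-.016,0],[.017,-.006],[.017,.006]],yaw-adj,.114)
    add([[-.041,0],[-.025,0]],yaw,.0485)
    r=.023/np.cos(np.pi/6)
    add([[r*np.cos(np.pi/6+k*np.pi/3),r*np.sin(np.pi/6+k*np.pi/3)] for k in range(6)],nut,nz+.009)
    return np.array(L)
E
python3 - <<'E'
from fit import *
px=lambda q:np.array(q,float)/4.5+[185,80]
# order guess: nose, square(+x,-y),(+x,+y), rib outer, inner
obs0=px([[317,278],[287,422],[337,424],[193,205],[240,238]])
nutobs=px([[243,238],[353,222],[420,310],[380,408],[275,420],[210,325]])
corn=px([[285,35],[560,262],[318,552],[48,348]])
C=np.array([onz("wrist",c,.045) for c in corn]);print("corners",C.round(4)[:,:2].tolist())
print("sides",[np.linalg.norm(C[i]-C[(i+1)%4]).round(4) for i in range(4)], [np.degrees(np.arctan2(*(C[(i+1)%4]-C[i])[[1,0]])).round(1) for i in range(4)])
for n,o,z in(("handle",obs0[:3],.114),("rib",obs0[3:],.0485)): print(n,[onz("wrist",q,z).round(4)[:2].tolist() for q in o])
def res(p):
    q=proj("wrist",model(p));a=q[:5].copy()
    r0=a-obs0
    sq=q[1:3]-obs0[1:3];sq2=q[2:0:-1]-obs0[1:3]
    if (sq2**2).sum()<(sq**2).sum(): r0[1:]=r0[1:];r0[1:3]=sq2
    d=np.linalg.norm(q[5:,None]-nutobs[None],axis=2);i=d.argmin(0)
    return np.r_[(r0).ravel(),(q[5:][i]-nutobs).ravel()]
best=None
for nut in np.arange(0,1.05,.1):
    s=least_squares(res,[.485,-.025,.1,.8,nut,.077],x_scale=[.01,.01,.1,.1,.1,.01])
    if best is None or s.cost<best.cost: best=s
print(best.x.round(4),best.cost,best.fun.round(1))
E
```

```text
corners [[0.43, 0.0139], [0.5231, 0.0277], [0.5396, -0.0764], [0.4456, -0.0898]]
sides [np.float64(0.0941), np.float64(0.1054), np.float64(0.095), np.float64(0.1049)] [np.float64(8.4), np.float64(-81.0), np.float64(-171.9), np.float64(98.6)]
handle [[0.4723, -0.0149], [0.492, -0.0425], [0.5001, -0.0345]]
rib [[0.4448, -0.0332], [0.4595, -0.0302]]
[ 0.4841 -0.0265  0.1636  0.9485  0.4227  0.0731] 5.2245144662627485 [ 0.1  0.5 -0.2  0.1  0.3  0.  -0.7 -0.7 -0.3  0.2  1.  -0.5  0.8 -0.1
  0.3 -0.4 -0.4 -0.8 -0.5 -0.5 -0.6  2.2]
```

The fit gives the axis at (0.484, -0.0265), slicer yaw about 0.155, adjuster about 0.94 rad (within 0.5–1.2) and handle x at -0.785. I'll descend part-way, half close the jaws, and check again from close by.

```bash
python3 -m crank '[[0,0,0.01,0.001,0,0.02,0.6],[0,0,0.02,0.002,0,0.04,0.3],[0,0,0.03,0.003,0,0.06,0],[0,0,0.04,0.004,0,0.08,-0.3],[0,0,0.04,0.004,0,0.1,-0.3],[0,0,0.04,0.004,0,0.12,-0.3],[0,0,0.04,0.004,0,0.14,-0.3],[0,0,0.04,0.004,0,0.15,-0.3],[0,0,0.04,0.004,0,0.15,-0.3],[0,0,0.04,0.004,0,0.15,-0.3]]'
python3 - <<'E'
from h import *
s=read_state();print(s["position"],np.round(s["qpos"],3),s["contact_force"],s["torque"])
im=get_image("wrist");
c="wrist"
for n,z in (("adjuster_grip",.1065),("nut_centre",.077),("index_rib",.047),("washer_top",.064)):
    for d in landmark_of(n,c)[:2]: print(c,n,np.round(d["uv"],1),round(d["confidence"],2),onz(c,d["uv"],z).round(4))
print("axis expected", proj(c,np.array([[.4841,-.0265,z] for z in (.114,.078,.06)])).round(1))
im=im[...,::-1].copy();cv2.imwrite("pics/w2.png",im)
c=im[60:310,130:380];cv2.imwrite("pics/w2c.png",cv2.resize(c,None,fx=2.4,fy=2.4,interpolation=cv2.INTER_CUBIC))
E
```

```text
clock: 3.9
position: [0.4833, -0.0279, 0.1465]
tool_rot: [-0.0, 0.385, 0.923, -0.0]
contact_force: [-0.3, 0.1, -0.2]
grip_width: 0.354
gripper_force: 0.0
[ 0.48333854 -0.02785229  0.14651951] [ 0.388  0.448 -0.599  2.025  0.358  0.772  0.355] [-0.25358604  0.10370707 -0.15033393] [-0.04602114 -0.00433691 -0.00226806]
wrist adjuster_grip [256.4 222.2] 0.86 [ 0.4877 -0.0277  0.1065]
wrist nut_centre [257.5 201.2] 0.76 [ 0.4868 -0.0251  0.077 ]
wrist index_rib [223.1 163.3] 0.57 [ 0.4547 -0.0295  0.047 ]
wrist washer_top [258.7 196.9] 0.56 [ 0.4884 -0.0254  0.064 ]
axis expected [[253.7 222.4]
 [253.5 200.7]
 [253.4 192.2]]
```

View pics/w2c.png

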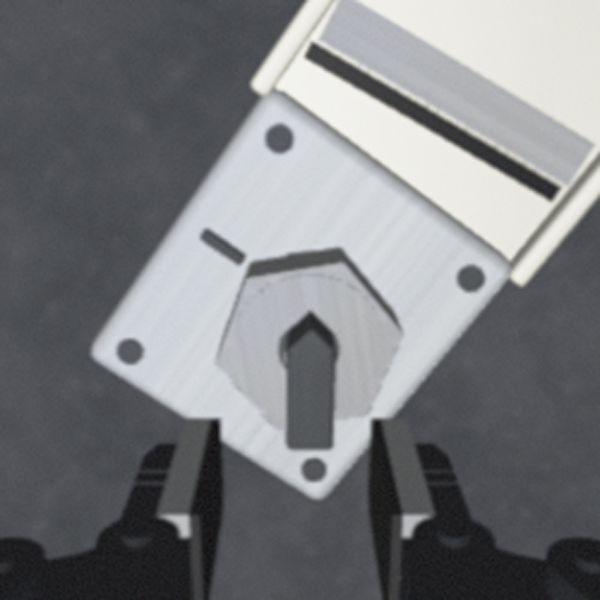

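The close view shows the handle's top face with its nose at (310,332) and its square end at (287..333,448). The rib runs (204,233)–(243,261), and the handle sits slightly right of the jaws' middle (about 296). I'll refit with these points.

```bash
python3 - <<'E'
from fit import *
px=lambda q:np.array(q,float)/2.4+[130,60]
obs=px([[310,332],[287,448],[333,448],[204,233],[243,261]])
nutobs=px([[247,276],[343,263],[401,333],[370,415],[217,357]])
corn=px([[268,90],[512,265],[318,500],[92,350]])
C=np.array([onz("wrist",c,.045) for c in corn]);print("corners",C.round(4)[:,:2].tolist(),C.mean(0))
print("sides",[np.linalg.norm(C[i]-C[(i+1)%4]).round(4) for i in range(4)], [np.degrees(np.arctan2(*(C[(i+1)%4]-C[i])[[1,0]])).round(1) for i in range(4)])
def res(p):
    q=proj("wrist",model(p));r=q[:5]-obs;r2=q[2:0:-1]-obs[1:3]
    if (r2**2).sum()<(r[1:3]**2).sum(): r[1:3]=r2
    d=np.linalg.norm(q[5:,None]-nutobs[None],axis=2);i=d.argmin(0)
    return np.r_[r.ravel(),(q[5:][i]-nutobs).ravel()]
b=min((least_squares(res,[.485,-.025,.1,.9,n,.077],x_scale=[.01,.01,.1,.1,.1,.01]) for n in np.arange(0,1.05,.1)),key=lambda s:s.cost)
print(b.x.round(4),b.cost,b.fun.round(1))
s=read_state();r=rot();m=r.as_matrix();print("tool yaw",np.arctan2(m[1,0],m[0,0]),"delta",r.inv().apply([b.x[0],b.x[1],.094]-s["position"]).round(4))
h=onz("wrist",obs[0],.114),onz("wrist",obs[1:3].mean(0),.114);print(h,np.arctan2(*(h[1]-h[0])[[1,0]]))
E
```

```text
corners [[0.4307, 0.0152], [0.5247, 0.0316], [0.542, -0.0736], [0.4475, -0.0865]] [ 0.48620143 -0.02832714  0.045     ]
sides [np.float64(0.0954), np.float64(0.1066), np.float64(0.0954), np.float64(0.103)] [np.float64(9.9), np.float64(-80.7), np.float64(-172.3), np.float64(99.4)]
[ 0.4865 -0.0241  0.1437  0.9304  0.4159  0.076 ] 9.140582750186388 [ 0.5 -1.7 -0.2  1.7  0.6  1.6 -0.9 -0.6  0.2  0.   0.1 -0.3  0.7 -1.1
  1.  -0.2 -1.4 -0.5 -0.9  1.5]
tool yaw 2.35244884613057 delta [0.0007 0.0042 0.0532]
(array([ 0.47578215, -0.01373138,  0.114     ]), array([ 0.49764731, -0.03548612,  0.114     ])) -0.7828666691928273
```

```bash
python3 -m crank '[[0,0,0,0.001,0.004,0.0,-0.3],[0,0,0,0.001,0.004,0.02,-0.3],[0,0,0,0.001,0.004,0.04,-0.3],[0,0,0,0.001,0.004,0.053,-0.3],[0,0,0,0.001,0.004,0.053,-0.5],[0,0,0,0.001,0.004,0.053,-0.6],[0,0,0,0.001,0.004,0.053,-0.7],[0,0,0,0.001,0.004,0.053,-0.8],[0,0,0,0.001,0.004,0.053,-1],[0,0,0,0.001,0.004,0.053,-1]]'
cat > st.py <<'E'
from h import *
s=read_state();r=rot();m=r.as_matrix();f=lambda v:r.inv().apply(v).round(2)
print("t",round(s["clock"],2),"pos",np.round(s["position"],4),"yaw",round(np.arctan2(m[1,0],m[0,0]),3),"q7",round(s["qpos"][6],2),"q",np.round(s["qpos"],2),"F_tool",f(s["contact_force"]),"M_world",np.round(s["torque"],3),"grip",round(s["grip_width"],3),round(s["gripper_force"],1))
E
python3 st.py
```

```text
clock: 4.98
position: [0.4851, -0.0243, 0.094]
tool_rot: [0.0, 0.385, 0.923, -0.0]
contact_force: [-5.1, -2.1, 6.1]
grip_width: 0.128
gripper_force: 59.5
t 4.98 pos [ 0.4851 -0.0243  0.094 ] yaw 2.352 q7 0.27 q [ 0.33  0.53 -0.54  2.08  0.44  0.65  0.27] F_tool [ 2.11 -5.06 -6.09] M_world [-0.32   1.174 -0.139] grip 0.128 59.5
```

The grasp is good: 59 N on the pads, small side force. Before turning, I'll refine the slicer yaw from long straight edges in the close picture.

```bash
python3 - <<'E'
from h import *
from bench import camera_model as cm
s=read_state();M=cm("wrist");T=np.array(M["cam_to_world"]);K=np.array(M["K"]);D=np.array(M["D"])
sh=np.array([0.48333854,-0.02785229,0.14651951])-s["position"]
def seg(img,o,Rm,K,D,z,lo,box=None):
    g=cv2.cvtColor(img,cv2.COLOR_BGR2GRAY)
    for l in cv2.createLineSegmentDetector().detect(g)[0][:,0]:
        if np.hypot(l[2]-l[0],l[3]-l[1])<lo: continue
        u=cv2.undistortPoints(l.reshape(2,1,2).astype(float),K,D)[:,0];P=[]
        for p in u:
            d=Rm@[p[0],-p[1],-1];P.append(o+d*(z-o[2])/d[2])
        P=np.array(P)
        if box and not all(.38<q[0]<.6 and -.12<q[1]<.24 for q in P): continue
        v=P[1]-P[0];a=np.degrees(np.arctan2(v[1],v[0]))
        print(np.round(l),"len",np.linalg.norm(v).round(3),"ang mod90",round((a+45)%90-45,2),P.mean(0).round(3)[:2])
print("w2");seg(cv2.imread("pics/w2.png"),T[:3,3]+sh,T[:3,:3],K,D,.045,45,1)
Mt=cm("top");Tt=np.array(Mt["cam_to_world"]);print("top");seg(cv2.imread("pics/top0.png"),Tt[:3,3],Tt[:3,:3],np.array(Mt["K"]),np.array(Mt["D"]),.044,22,1)
Mt=cm("side");Tt=np.array(Mt["cam_to_world"]);print("side");seg(cv2.imread("pics/side0.png"),Tt[:3,3],Tt[:3,:3],np.array(Mt["K"]),np.array(Mt["D"]),.044,25,1)
E
python3 -m crank '[[0,0,-0.09,0,0,0,-1],[0,0,-0.18,0,0,0,-1],[0,0,-0.27,0,0,0,-1],[0,0,-0.36,0,0,0,-1],[0,0,-0.45,0,0,0,-1],[0,0,-0.54,0,0,0,-1],[0,0,-0.63,0,0,0,-1],[0,0,-0.72,0,0,0,-1],[0,0,-0.81,0,0,0,-1],[0,0,-0.85,0,0,0,-1]]'; python3 st.py
```

```text
w2
[360. 144. 255.  83.] len 0.09 ang mod90 15.84 [0.473 0.041]
[283. 281. 284. 236.] len 0.043 ang mod90 -44.42 [ 0.547 -0.055]
[221. 234. 222. 283.] len 0.047 ang mod90 43.47 [ 0.51  -0.092]
[259.  77. 362. 137.] len 0.089 ang mod90 15.84 [0.471 0.046]
[299.  -1. 233.  94.] len 0.076 ang mod90 8.89 [0.418 0.05 ]
[222. 243. 260. 267.] len 0.039 ang mod90 8.82 [ 0.519 -0.077]
[348. 179. 495.   0.] len 0.158 ang mod90 9.01 [0.519 0.107]
[168. 208. 206. 233.] len 0.036 ang mod90 8.89 [ 0.466 -0.086]
[343. 168. 479.   0.] len 0.147 ang mod90 9.04 [0.51  0.105]
[245.  95. 342. 167.] len 0.091 ang mod90 9.13 [0.475 0.025]
[239. 100. 165. 208.] len 0.103 ang mod90 8.96 [ 0.438 -0.039]
[485.  -0. 343. 174.] len 0.153 ang mod90 9.0 [0.513 0.105]
[292. 233. 341. 175.] len 0.062 ang mod90 8.9 [ 0.53  -0.003]
[240.  98. 307.   0.] len 0.079 ang mod90 9.09 [0.423 0.053]
[273.  57. 377. 119.] len 0.088 ang mod90 15.97 [0.469 0.062]
[311.   0. 273.  55.] len 0.043 ang mod90 8.95 [0.422 0.072]
[341. 172. 242.  99.] len 0.093 ang mod90 8.99 [0.477 0.022]
[353. 128. 265.  76.] len 0.076 ang mod90 16.
[... 645 characters left out ...]
6. 240. 219. 233.] len 0.088 ang mod90 9.51 [0.473 0.037]
[240. 272. 276. 219.] len 0.24 ang mod90 11.77 [0.416 0.034]
[180. 268. 220. 230.] len 0.172 ang mod90 8.84 [0.51  0.117]
[179. 275. 228. 288.] len 0.104 ang mod90 7.93 [0.432 0.215]
[249. 246. 214. 240.] len 0.08 ang mod90 13.57 [0.466 0.07 ]
[221. 229. 257. 237.] len 0.089 ang mod90 9.26 [0.478 0.023]
clock: 5.82
position: [0.4849, -0.0249, 0.094]
tool_rot: [-0.0, -0.033, 0.999, -0.001]
contact_force: [-5.8, -4.0, 10.0]
grip_width: 0.124
gripper_force: 59.8
t 5.82 pos [ 0.4849 -0.0249  0.094 ] yaw -3.076 q7 0.94 q [ 0.49  0.58 -0.78  2.07  0.62  0.74  0.94] F_tool [  6.08  -3.6  -10.  ] M_world [-0.739  1.335  0.047] grip 0.124 59.8
```

The slicer yaw is 9.0° (0.157 rad), so the tool yaw target is -2.985. I'll finish the turn and look.

```bash
python3 -m crank '[[0,0,-0.03,0,0,0,-1],[0,0,-0.06,0,0,0,-1],[0,0,-0.08,0,0,0,-1],[0,0,-0.095,0,0,0,-1],[0,0,-0.095,0,0,0,-1],[0,0,-0.095,0,0,0,-1],[0,0,-0.095,0,0,0,-1],[0,0,-0.095,0,0,0,-1],[0,0,-0.095,0,0,0,-1],[0,0,-0.095,0,0,0,-1]]'; python3 st.py
python3 - <<'E'
from h import *
im=get_image("wrist")[...,::-1].copy();cv2.imwrite("pics/w3.png",im)
np.savez("w3.npz",**{k:np.array(v) for k,v in camera_model("wrist").items()})
print(proj("wrist",[[.4865,-.0241,z] for z in (.114,.0485)]).round(1))
cv2.imwrite("pics/w3c.png",cv2.resize(im[130:330,156:356],None,fx=3,fy=3,interpolation=cv2.INTER_CUBIC))
E
```

```text
clock: 6.65
position: [0.4849, -0.025, 0.094]
tool_rot: [-0.0, -0.078, 0.997, -0.001]
contact_force: [-6.7, -2.9, 9.1]
grip_width: 0.128
gripper_force: 59.8
t 6.65 pos [ 0.4849 -0.025   0.094 ] yaw -2.986 q7 1.01 q [ 0.5   0.59 -0.81  2.07  0.64  0.75  1.01] F_tool [ 7.05 -1.89 -9.07] M_world [-0.753  1.376 -0.029] grip 0.128 59.8
[[253.1 277.4]
 [253.3 217.3]]
```

View pics/w3c.png

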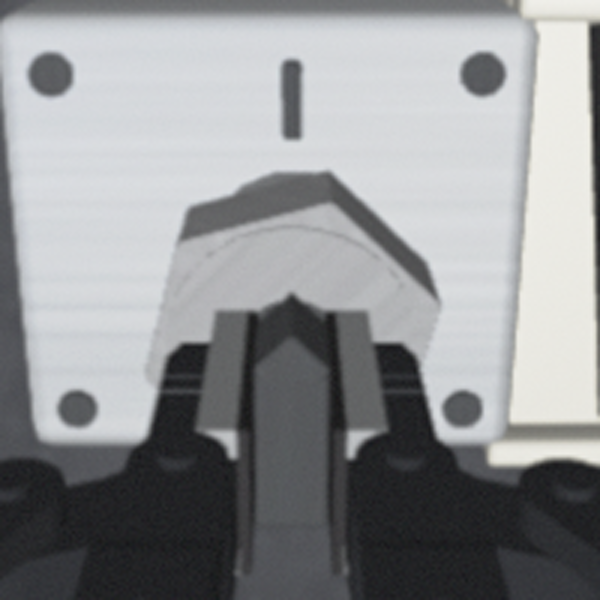

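The nose apex at (291,335) lies exactly in line with the rib at (291,62–138), so the adjuster is on its mark. I'll release, rise, turn to the nut's flats (tool yaw +4.08, 0.786 anticlockwise) and open fully.

```bash
python3 -m crank '[[0,0,0,0,0,0,-0.6],[0,0,0,0,0,0,-0.3],[0,0,0,0,-0.0005,0,0],[0,0,0,0,-0.0005,-0.015,0.2],[0,0,0,0,-0.0005,-0.03,0.5],[0,0,0,0,-0.0005,-0.045,1],[0,0,-0.1,0,-0.0005,-0.045,1],[0,0,-0.2,0,-0.0005,-0.045,1],[0,0,-0.3,0,-0.0005,-0.045,1],[0,0,-0.4,0,-0.0005,-0.045,1]]'; python3 st.py
python3 -m crank '[[0,0,-0.1,0,0,0,1],[0,0,-0.2,0,0,0,1],[0,0,-0.3,0,0,0,1],[0,0,-0.386,0,0,0,1],[0,0,-0.386,0,0,0,1],[0,0,-0.386,0,0,0,1],[0,0,-0.386,0,0,0,1],[0,0,-0.386,0,0,0,1],[0,0,-0.386,0,0,0,1],[0,0,-0.386,0,0,0,1]]'; python3 st.py
python3 - <<'E'
from h import *
im=get_image("wrist")[...,::-1].copy();cv2.imwrite("pics/w4.png",im)
cv2.imwrite("pics/w4c.png",cv2.resize(im[110:310,106:406],None,fx=2.6,fy=2.6,interpolation=cv2.INTER_CUBIC))
m=landmark_of("nut_centre","wrist")
for d in m[:2]: print(d["uv"],d["confidence"],onz("wrist",d["uv"],.077))
print(proj("wrist",[[.4857,-.0249,z] for z in (.114,.086,.0485)]).round(1))
E
```

```text
clock: 7.53
position: [0.4862, -0.0242, 0.1387]
tool_rot: [0.001, -0.277, 0.961, -0.0]
contact_force: [-0.5, -1.1, -0.0]
grip_width: 0.999
gripper_force: 0.0
t 7.53 pos [ 0.4862 -0.0242  0.1387] yaw -2.58 q7 1.42 q [ 0.62  0.57 -0.99  2.02  0.62  0.88  1.42] F_tool [ 1.02 -0.61  0.05] M_world [0.007 0.037 0.004] grip 0.999 0.0
clock: 8.37
position: [0.4856, -0.0244, 0.1384]
tool_rot: [0.0, -0.454, 0.891, -0.0]
contact_force: [0.3, -0.9, -0.5]
grip_width: 0.996
gripper_force: 0.0
t 8.37 pos [ 0.4856 -0.0244  0.1384] yaw -2.2 q7 1.73 q [ 0.67  0.61 -1.09  2.02  0.68  0.93  1.73] F_tool [ 0.61 -0.77  0.53] M_world [-0.003  0.022  0.006] grip 0.996 0.0
[252.6, 206.0] 0.91 [ 0.48596465 -0.02379518  0.077     ]
[[251.7 228.4]
 [251.9 209.6]
 [252.1 190.8]]
```

View pics/w4c.png

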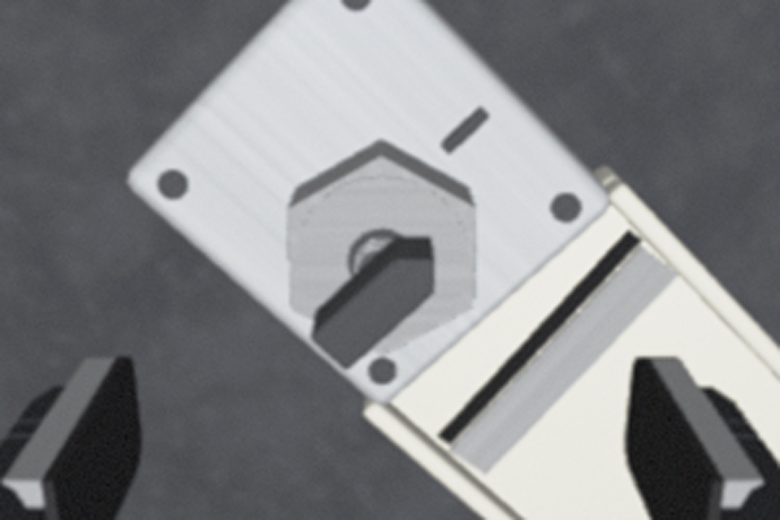

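The nut's flats stand vertical in the picture at x=288 and 476, centred between the jaws at about 380. The handle is parallel to the rib. I'll descend and grip the nut.

```bash
python3 -m crank '[[0,0,0,0,0,0.02,1],[0,0,0,0,0,0.04,1],[0,0,0,0,0,0.06,1],[0,0,0,0,0,0.0825,0.8],[0,0,0,0,0,0.0825,0.6],[0,0,0,0,0,0.0825,0.4],[0,0,0,0,0,0.0825,0.2],[0,0,0,0,0,0.0825,-1],[0,0,0,0,0,0.0825,-1],[0,0,0,0,0,0.0825,-1]]'; python3 st.py
```

```text
clock: 9.3
position: [0.4862, -0.0241, 0.0568]
tool_rot: [0.001, -0.454, 0.891, -0.0]
contact_force: [-1.5, 1.6, 5.7]
grip_width: 0.527
gripper_force: 63.5
t 9.3 pos [ 0.4862 -0.0241  0.0568] yaw -2.199 q7 1.58 q [ 0.58  0.71 -0.96  2.1   0.86  0.79  1.58] F_tool [-0.38  2.18 -5.73] M_world [ 0.324  0.284 -0.02 ] grip 0.527 63.5
```

```bash
python3 -m crank '[[0,0,0.1,0,0,0.0002,-1],[0,0,0.2,0,0,0.0004,-1],[0,0,0.3,0,0,0.0006,-1],[0,0,0.4,0,0,0.0008,-1],[0,0,0.5,0,0,0.001,-1],[0,0,0.6,0,0,0.0012,-1],[0,0,0.7,0,0,0.0013,-1],[0,0,0.8,0,0,0.0015,-1],[0,0,0.9,0,0,0.0017,-1],[0,0,1.0,0,0,0.0019,-1]]'; python3 st.py
```

```text
clock: 10.13
position: [0.4866, -0.0249, 0.0549]
tool_rot: [0.001, 0.031, 1.0, -0.0]
contact_force: [0.2, -1.9, 6.2]
grip_width: 0.529
gripper_force: 63.8
t 10.13 pos [ 0.4866 -0.0249  0.0549] yaw 3.079 q7 0.75 q [ 0.42  0.63 -0.7   2.11  0.69  0.64  0.75] F_tool [-0.29 -1.89 -6.18] M_world [-0.452 -0.014  0.138] grip 0.529 63.8
```

```bash
python3 -m crank '[[0,0,0.05,0,0,0.0001,-1],[0,0,0.1,0,0,0.0002,-1],[0,0,0.15,0,0,0.0003,-1],[0,0,0.2,0,0,0.0004,-1],[0,0,0.25,0,0,0.0005,-1],[0,0,0.3,0,0,0.0006,-1],[0,0,0.35,0,0,0.0007,-1],[0,0,0.4,0,0,0.0008,-1],[0,0,0.45,0,0,0.0009,-1],[0,0,0.5,0,0,0.001,-1]]'; python3 st.py
```

```text
clock: 10.97
position: [0.4864, -0.0253, 0.0539]
tool_rot: [0.001, 0.277, 0.961, -0.0]
contact_force: [-0.3, -2.7, 7.3]
grip_width: 0.527
gripper_force: 63.8
t 10.97 pos [ 0.4864 -0.0253  0.0539] yaw 2.581 q7 0.37 q [ 0.33  0.6  -0.56  2.11  0.58  0.58  0.37] F_tool [-1.22 -2.46 -7.28] M_world [-0.79   0.045  0.144] grip 0.527 63.8
```

```bash
python3 -m crank '[[0,0,0.02,0,0,0,-1],[0,0,0.04,0,0,0.0001,-1],[0,0,0.06,0,0,0.0001,-1],[0,0,0.08,0,0,0.0002,-1],[0,0,0.1,0,0,0.0002,-1],[0,0,0.12,0,0,0.0002,-1],[0,0,0.14,0,0,0.0003,-1],[0,0,0.16,0,0,0.0003,-1],[0,0,0.18,0,0,0.0003,-1],[0,0,0.2,0,0,0.0004,-1]]'; python3 st.py
```

```text
clock: 11.8
position: [0.4862, -0.0254, 0.0534]
tool_rot: [0.001, 0.371, 0.929, -0.0]
contact_force: [-0.2, -3.0, 7.7]
grip_width: 0.526
gripper_force: 63.9
t 11.8 pos [ 0.4862 -0.0254  0.0534] yaw 2.382 q7 0.22 q [ 0.29  0.59 -0.5   2.11  0.53  0.56  0.22] F_tool [-1.97 -2.29 -7.73] M_world [-0.799  0.121  0.161] grip 0.526 63.9
```

```bash
python3 -m crank '[[0,0,0.02,0,0,0,-1],[0,0,0.04,0,0,0.0001,-1],[0,0,0.06,0,0,0.0001,-1],[0,0,0.08,0,0,0.0002,-1],[0,0,0.1,0,0,0.0002,-1],[0,0,0.12,0,0,0.0002,-1],[0,0,0.14,0,0,0.0003,-1],[0,0,0.16,0,0,0.0003,-1],[0,0,0.18,0,0,0.0003,-1],[0,0,0.2,0,0,0.0004,-1]]'; python3 st.py
```

```text
clock: 12.63
position: [0.4861, -0.0255, 0.053]
tool_rot: [0.001, 0.461, 0.887, -0.0]
contact_force: [-1.2, -3.5, 7.9]
grip_width: 0.528
gripper_force: 64.0
t 12.63 pos [ 0.4861 -0.0255  0.053 ] yaw 2.182 q7 0.08 q [ 0.26  0.58 -0.44  2.11  0.48  0.54  0.08] F_tool [-2.21 -3.03 -7.91] M_world [-0.901  0.245  0.084] grip 0.528 64.0
```

```bash
python3 -m crank '[[0,0,0.02,0,0,0,-1],[0,0,0.04,0,0,0.0001,-1],[0,0,0.06,0,0,0.0001,-1],[0,0,0.08,0,0,0.0002,-1],[0,0,0.1,0,0,0.0002,-1],[0,0,0.12,0,0,0.0002,-1],[0,0,0.14,0,0,0.0003,-1],[0,0,0.16,0,0,0.0003,-1],[0,0,0.18,0,0,0.0003,-1],[0,0,0.2,0,0,0.0004,-1]]'; python3 st.py
```

```text
clock: 13.47
position: [0.486, -0.0255, 0.0526]
tool_rot: [0.001, 0.548, 0.837, -0.0]
contact_force: [-1.0, -3.9, 8.2]
grip_width: 0.526
gripper_force: 64.0
t 13.47 pos [ 0.486  -0.0255  0.0526] yaw 1.982 q7 -0.07 q [ 0.22  0.58 -0.38  2.12  0.42  0.52 -0.07] F_tool [-3.17 -2.45 -8.23] M_world [-0.92   0.316  0.116] grip 0.526 64.0
```

```bash
python3 -m crank '[[0,0,0.02,0,0,0,-1],[0,0,0.04,0,0,0.0001,-1],[0,0,0.06,0,0,0.0001,-1],[0,0,0.08,0,0,0.0002,-1],[0,0,0.1,0,0,0.0002,-1],[0,0,0.12,0,0,0.0002,-1],[0,0,0.14,0,0,0.0003,-1],[0,0,0.16,0,0,0.0003,-1],[0,0,0.18,0,0,0.0003,-1],[0,0,0.2,0,0,0.0004,-1]]'; python3 st.py
```

```text
clock: 14.3
position: [0.4858, -0.0255, 0.0522]
tool_rot: [0.001, 0.629, 0.778, -0.0]
contact_force: [-2.4, -2.4, 8.6]
grip_width: 0.529
gripper_force: 64.1
t 14.3 pos [ 0.4858 -0.0255  0.0522] yaw 1.782 q7 -0.21 q [ 0.18  0.57 -0.33  2.12  0.37  0.51 -0.21] F_tool [-1.88 -2.8  -8.62] M_world [-0.929  0.4    0.166] grip 0.529 64.1
```

```bash
python3 -m crank '[[0,0,0.02,0,0,0,-1],[0,0,0.04,0,0,0.0001,-1],[0,0,0.06,0,0,0.0001,-1],[0,0,0.08,0,0,0.0002,-1],[0,0,0.1,0,0,0.0002,-1],[0,0,0.12,0,0,0.0002,-1],[0,0,0.14,0,0,0.0003,-1],[0,0,0.16,0,0,0.0003,-1],[0,0,0.18,0,0,0.0003,-1],[0,0,0.2,0,0,0.0004,-1]]'; python3 st.py
```

```text
clock: 15.13
position: [0.4857, -0.0255, 0.0518]
tool_rot: [0.001, 0.703, 0.711, -0.0]
contact_force: [-2.1, -4.4, 9.4]
grip_width: 0.532
gripper_force: 64.1
t 15.13 pos [ 0.4857 -0.0255  0.0518] yaw 1.583 q7 -0.35 q [ 0.14  0.57 -0.27  2.12  0.31  0.49 -0.35] F_tool [-4.42 -2.14 -9.4 ] M_world [-0.881  0.55   0.344] grip 0.532 64.1
```

The torque has begun to climb: 0.34 against a drag of about 0.13, with contact near yaw 1.78. Now smaller steps.

```bash
python3 -m crank '[[0,0,0.02,0,0,0,-1],[0,0,0.04,0,0,0.0001,-1],[0,0,0.06,0,0,0.0001,-1],[0,0,0.08,0,0,0.0002,-1],[0,0,0.1,0,0,0.0002,-1],[0,0,0.1,0,0,0.0002,-1],[0,0,0.1,0,0,0.0002,-1],[0,0,0.1,0,0,0.0002,-1],[0,0,0.1,0,0,0.0002,-1],[0,0,0.1,0,0,0.0002,-1]]'; python3 st.py
```

```text
clock: 15.97
position: [0.4856, -0.0255, 0.0516]
tool_rot: [0.001, 0.737, 0.676, -0.0]
contact_force: [-1.9, -3.2, 9.5]
grip_width: 0.527
gripper_force: 64.2
t 15.97 pos [ 0.4856 -0.0255  0.0516] yaw 1.484 q7 -0.42 q [ 0.12  0.56 -0.24  2.12  0.28  0.48 -0.42] F_tool [-3.32 -1.58 -9.51] M_world [-0.949  0.558  0.34 ] grip 0.527 64.2
```

```bash
python3 -m crank '[[0,0,0.01,0,0,0,-1],[0,0,0.02,0,0,0,-1],[0,0,0.03,0,0,0.0001,-1],[0,0,0.04,0,0,0.0001,-1],[0,0,0.05,0,0,0.0001,-1],[0,0,0.06,0,0,0.0001,-1],[0,0,0.07,0,0,0.0001,-1],[0,0,0.08,0,0,0.0002,-1],[0,0,0.09,0,0,0.0002,-1],[0,0,0.1,0,0,0.0002,-1]]'; python3 st.py
```

```text
clock: 16.8
position: [0.4855, -0.0255, 0.0514]
tool_rot: [0.001, 0.77, 0.638, -0.0]
contact_force: [-2.2, -3.8, 9.5]
grip_width: 0.526
gripper_force: 64.2
t 16.8 pos [ 0.4855 -0.0255  0.0514] yaw 1.384 q7 -0.49 q [ 0.1   0.56 -0.21  2.12  0.25  0.48 -0.49] F_tool [-4.15 -1.44 -9.47] M_world [-0.941  0.675  0.556] grip 0.526 64.2
```

```bash
python3 -m crank '[[0,0,0.01,0,0,0,-1],[0,0,0.02,0,0,0,-1],[0,0,0.03,0,0,0,-1],[0,0,0.04,0,0,0.0001,-1],[0,0,0.05,0,0,0.0001,-1],[0,0,0.05,0,0,0.0001,-1],[0,0,0.05,0,0,0.0001,-1],[0,0,0.05,0,0,0.0001,-1],[0,0,0.05,0,0,0.0001,-1],[0,0,0.05,0,0,0.0001,-1]]'; python3 st.py; for i in 1 2 3; do python3 -c "
from h import *
get_image('wrist');s=read_state();print(s['clock'],np.round(s['torque'][2],3))"; done
```

```text
clock: 17.63
position: [0.4855, -0.0254, 0.0513]
tool_rot: [0.001, 0.786, 0.619, -0.0]
contact_force: [-2.1, -4.3, 10.2]
grip_width: 0.526
gripper_force: 64.2
t 17.63 pos [ 0.4855 -0.0254  0.0513] yaw 1.334 q7 -0.52 q [ 0.09  0.56 -0.2   2.12  0.23  0.48 -0.52] F_tool [ -4.66  -1.05 -10.24] M_world [-0.889  0.632  0.505] grip 0.526 64.2
17.6833 0.52
17.7333 0.553
17.7833 0.509
```

The torque holds steady at about 0.52 Nm. I'll let go, rise clear and check.

```bash
python3 -m crank '[[0,0,0,0,0,0,0.15],[0,0,0,0,0,0,0.3],[0,0,0,0,0,0,0.6],[0,0,0,0,0,0,1],[0,0,0,0,0,-0.005,1],[0,0,0,0,0,-0.025,1],[0,0,0,0,0,-0.05,1],[0,0,0,0,0,-0.08,1],[0,0,0,0,0,-0.115,1],[0,0,0,0,0,-0.15,1]]'; python3 st.py
python3 - <<'E'
from h import *
im=get_image("wrist")[...,::-1].copy();cv2.imwrite("pics/w5.png",im)
cv2.imwrite("pics/w5c.png",cv2.resize(im[60:260,156:356],None,fx=3,fy=3,interpolation=cv2.INTER_CUBIC))
for n,z in (("adjuster_grip",.1065),("nut_centre",.073)):
    for d in landmark_of(n,"wrist")[:1]: print(n,d["uv"],onz("wrist",d["uv"],z).round(4))
im=get_image("top")[...,::-1]
a=cv2.imread("pics/top0.png");df=cv2.absdiff(a,np.ascontiguousarray(im)).max(2)>60
for n,(u,v) in dict(garlic=(169,215),lemon=(320,251),cup=(331,220),jar=(254,137)).items(): print(n,"changed px",df[v-15:v+15,u-15:u+15].sum())
E
```

```text
clock: 18.62
position: [0.4849, -0.0243, 0.2021]
tool_rot: [-0.0, 0.786, 0.619, -0.0]
contact_force: [1.0, -0.1, -0.7]
grip_width: 1.002
gripper_force: 0.0
t 18.62 pos [ 0.4849 -0.0243  0.2021] yaw 1.334 q7 -0.42 q [ 0.16  0.34 -0.28  1.96  0.12  0.86 -0.42] F_tool [0.15 0.99 0.68] M_world [-0.008 -0.011  0.041] grip 1.002 0.0
adjuster_grip [256.4, 191.1] [ 0.4912 -0.027   0.1065]
nut_centre [256.5, 175.9] [ 0.4911 -0.0241  0.073 ]
garlic changed px 0
lemon changed px 0
cup changed px 0
jar changed px 0
```

View pics/w5c.png

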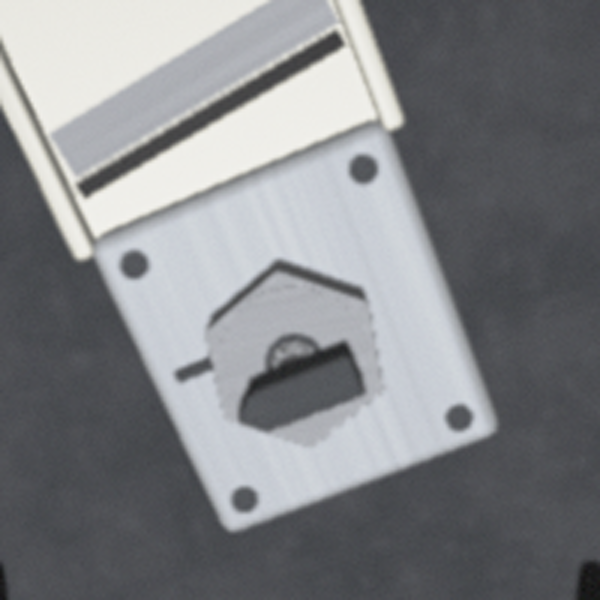

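The nose and handle still lie along the rib line, and the bystanders are unchanged. The nut appears turned back slightly relative to the jaws, so I'll measure its spring-back.

```bash
python3 - <<'E'
from fit import *
def run(obs,nutobs):
    def res(p):
        q=proj("wrist",model(p));r=q[:5]-obs;r2=q[2:0:-1]-obs[1:3]
        if (r2**2).sum()<(r[1:3]**2).sum(): r[1:3]=r2
        d=np.linalg.norm(q[5:,None]-nutobs[None],axis=2);i=d.argmin(0)
        return np.r_[r.ravel(),(q[5:][i]-nutobs).ravel()]
    b=min((least_squares(res,[.486,-.025,.157,0.,n,.073],x_scale=[.01,.01,.1,.1,.1,.01]) for n in np.arange(0,1.05,.1)),key=lambda s:s.cost)
    print(b.x.round(4),b.cost,b.fun.round(1));return b.x
px=lambda q:np.array(q,float)/3+[156,60]
x=run(px([[240,422],[365,393],[350,357],[177,376],[211,364]]),px([[209,328],[278,272],[366,301],[382,385],[222,415],[310,446]]))
print("nut rel grip angle", ((x[4]-(1.334-np.pi/2)+np.pi/6)%(np.pi/3))-np.pi/6)
# line segments on nut
im=cv2.imread("pics/w5.png");T=np.array(camera_model("wrist")["cam_to_world"])
for l in cv2.createLineSegmentDetector().detect(cv2.cvtColor(im[60:260,156:356],cv2.COLOR_BGR2GRAY))[0][:,0]:
    if np.hypot(l[2]-l[0],l[3]-l[1])<9: continue
    P=[onz("wrist",(l[k]+156,l[k+1]+60),.082) for k in(0,2)];c=(P[0]+P[1])/2
    if np.hypot(c[0]-.4855,c[1]+.025)<.032:
        a=np.degrees(np.arctan2(*(P[1]-P[0])[[1,0]]));print(np.round(l*3),"ang mod60",round(a%60,1),"mod180",round(a%180,1))
E
```

```text
[ 0.4871 -0.0252  0.1356 -0.0335 -0.0595  0.0682] 12.386725898398307 [-1.3  1.2  1.   1.3 -0.1 -1.  -1.5  0.7  2.8 -1.2 -1.3  0.  -0.3 -1.4
  0.4 -0.5 -0.2  1.3  0.6  0.2  0.1 -0.5]
nut rel grip angle 0.17733163265938434
[278. 257. 361. 286.] ang mod60 27.0 mod180 147.0
[250. 374. 341. 339.] ang mod60 8.2 mod180 8.2
[172. 369. 209. 354.] ang mod60 8.4 mod180 8.4
[233. 412. 250. 375.] ang mod60 53.2 mod180 53.2
[345. 336. 366. 386.] ang mod60 39.0 mod180 99.0
[202. 318. 275. 257.] ang mod60 26.4 mod180 26.4
[214. 367. 180. 381.] ang mod60 9.5 mod180 9.5
[306. 446. 239. 422.] ang mod60 25.0 mod180 145.0
[362. 394. 268. 429.] ang mod60 8.0 mod180 8.0
[261. 369. 268. 341.] ang mod60 2.6 mod180 62.6
[359. 299. 272. 268.] ang mod60 26.4 mod180 146.4
[272. 272. 210. 326.] ang mod60 27.6 mod180 27.6
[345. 354. 248. 393.] ang mod60 9.3 mod180 9.3
[370. 306. 384. 384.] ang mod60 27.4 mod180 87.4
[221. 415. 211. 376.] ang mod60 29.3 mod180 89.3
[359. 408. 325. 434.] ang mod60 25.5 mod180 25.5
```

The handle edges lie at 8–9.3° against the slicer's 9.0°, so the adjuster is on its mark. The nut was held at a steady 0.52 Nm and sprang back about 0.18 rad on release, the kind of spring-back the task describes. The robot is clear of everything, so I'm handing in.

```bash
python3 -c "
from bench import *
print(sign_off())"
```

```text
the job is handed in; nothing more can be done
None
```

The job is handed in, verdict not shown: the adjuster nose stands over the rib to within about a degree, the nut was nipped up to about 0.52 Nm and sprang back about 0.18 rad when let go (I did not re-check its tightness afterwards), and the garlic, lemon, cup and jar look unmoved.

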